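Discard the swollen battery cell

ROBOT

A 7-joint arm with a two-finger parallel gripper is mounted at the origin on the work surface. World frame = base frame: x ahead of the robot, y to its left, z up, the work surface at z = 0. Lengths are in mm, angles in rad, forces in N, time in s.
With the tool pointing down it reaches from about 425 to 1025 mm from the base axis. Payload 3.6 kg.
Tool frame: the origin (TCP) lies on the mounting face of the last link; the fingertips stand 173 mm ahead of it and the grasp point (between the pads) lies 155 mm ahead of it; z points along the fingers, y is the line along which they close (so a half turn about z gives the same grasp; the last joint's range is limited). The gripper opens to 85 mm and grips with 20 to 120 N. Pads are 22 mm wide; open, the fingers measure 114 mm over their backs; the gripper's body (76 mm by 85 mm) begins 54 mm behind the grasp point. The pads swing forward as they close: fully open they stand 13 mm farther back than shut.
Start: joints at [1.036, 0.591, 0.048, 1.609, -0.033, 0.943, -0.034], TCP at [309.337, -655.698, 404.702] pointing down, gripper open.
Joint ranges: [-2.69, 2.69], [-0.47, 2.24], [-1.27, 1.36], [0.19, 2.51], [-1.53, 4.68], [0.08, 2.07], [-3.09, 3.09]. Speed limits (rad/s): [2.57, 2.57, 3.14, 3.14, 3.14, 3.14, 3.14].

INTERFACE

Orientations are given as [roll, pitch, yaw] about the fixed x, y, z axes, in that order (R = Rz(yaw) Ry(pitch) Rx(roll)).
In Python, from rig import r gives the robot as it stands.
- The arm moves only by the tool drive_tool, never from a script. Its argument "targets" is a list of rows, each a list of 4 numbers: the shift along the tool's x, y, z in cm, then the turn about the tool's z in degrees. In form: [[tx, ty, tz, roll], ...]. A call has 1 to 20 rows; each row shifts and turns the commanded pose from where the row before left it, along the tool's axes as they then stand; what a row does not reach is not made up. A row lasts 1/12 s, in which the tool goes at most 41.7 mm and 7.16 degrees, less where a joint would pass 70% of its speed; a pose out of reach is approached as far as the arm can. A call is refused whole if a number of a shift passes 4.17 or a number of a turn 7.16, either way. A call with a gripper value outside its range is refused whole. "gripper" is the opening, from -1 (shut) to 1 (fully open), set as the call begins (left out, the last holds). The fingers move at their own pace and stop on an object; "force" is the grip in N (left out, the last holds). Time passes only in rows, so rows that do not move let the fingers close. It gives the time, the measured TCP pose, the force, the opening and the grip force at its end, in the units of the state.
- r.get_state(): the state, without advancing time (a new reading comes with each control period).
- r.get_image(name): name is "scene" or "top" or "wrist"; returns a dict with "pixels" (400x640x3 uint8, blue, green, red), "fx", "fy", "cx", "cy" (pixels), "world_from_camera" (4x4, takes a point from camera to world coordinates); the wrist camera has in their place "tool_from_camera" (4x4, takes a point from camera to tool coordinates, whose origin is the TCP and whose axes are the flange's). Camera axes: x right, y up, looking along -z (the intrinsics and any distortion apply to the point x, -y, -z); pixel columns grow to the right and rows downward; lengths in mm; the calibration is good to about 2 mm. The wrist camera is an equidistant fisheye: a pixel r from the principal point sees the ray r / f radians off the axis. A picture is of the moment at which its call begins: read the wrist's pose just before it. There is no depth.
- r.sign_off(): hands the job in; it is judged then, once.
The state is a dict: "clock": time; "joints": joint angles; "qvel": joint speeds; "effort": joint torques, N m; "tcp_pos": TCP position; "ee_rot": TCP orientation; "ft_force": force on the tool from outside, world axes, zero at the start; "ft_torque": the same for the moment, N m; "width": opening from 0.0 (shut) to 1.0 (fully open); "grip_force": force on a finger pad.
Only numpy, scipy, OpenCV 4.12 (cv2) and the standard library are available. Lean on these libraries where they do the work, as an engineer would, in place of code of your own. Each camera call takes 0.05 s, during which the arm holds its last target. There are 200 camera calls.

TASK

One of the two pouch cells in the sorting tray has swollen into a pillow. Lay closed fingertips on top of it, slide it along its lane to the tray's open end and push it off the edge so that it drops into the steel scrap bin below. It may burst: never lift it out of the tray and never press or push it with more than 15 N; leave the flat cell, the screwdriver and the screw tub where they are.

Things in the scene. Friction and masses are not known exactly. Their poses are not given: they have to be found in the camera images.
- tray: Black plastic two-lane tray fixed on the bench, 180 (x) by 138 (y) by 20 mm; origin: centre of its underside, on the bench top. Floor 3 mm thick; walls 6 mm thick, 17 mm above the floor, at -x, both sides and along the middle: two lanes 60 mm wide, centred at y = +33 and -33 mm. The +x end is open, without a sill, and overhangs the bench edge. Slippery inside.
- tray_lip (a point): middle of the tray's open end, on the floor's top face (90 mm from the tray's origin along its +x); past this line there is nothing below a cell but the bin
- swollen_cell: Silver pouch cell in either lane: slab 90 (x, along lane) by 56 by 7 mm, puffed up to a pillow with a level top about 72 by 32 mm; how high is not known: 10 to 16 mm above the underside, below the walls' top. Origin: centre of its underside. 0.2 to 0.35 kg. Starts 2 to 6 mm from the -x wall, 2 mm play each side: no room for a finger behind it until slid forward
- flat_cell: the sound cell in the other lane: the same slab, 90 by 56 by 7 mm, flat on top, same foil; origin at the centre of its underside. Leave it where it lies
- bin: open steel scrap bin, fixed on a stand, below the tray's open end: outside 240 (x) by 300 (y) by 100 mm, walls and bottom 5 mm; origin at the centre of its underside, rim 50 mm below the bench top
- screwdriver: loose screwdriver lying on the bench beside the tray; leave it
- screw_tub: loose grey open tub for screws, 80 by 60 by 30 mm, on the bench on the tray's other side; origin at the centre of its underside; leave it
- swollen_mid (a point): middle of the swollen cell's underside (same point as its origin). Pressing: the pillow above it gives only about 1 mm per 15 N, so feel for its top; 5 to 9 N pressed down is enough to slide the cell (friction: fingers on the pillow 0.5 or more, cell on the tray about 0.3); above 15 N it bursts
Things that resemble listed ones, but are neither listed nor needed, are in the scene too. There is more than one size of the swollen_cell; the job needs the middle-sized.

How it is judged:
By the outcome, as a careful person would: the job done as asked, in the order asked, and still so for the second after the job is handed in, with the robot touching nothing.
It also fails if it takes over 48 s, if anything falls off the work surface, if the arm or the gripper's body presses on something with over 40 N, if the wrist force passes 120 N, or if a joint passes its speed limit or range.

## Working session

There is one attempt and no reset: what is moved stays moved. The work goes in short steps, Python scripts to look and compute and a tool call to move; the robot and the scene stay as the last step left them, time stands still between calls to the robot, and variables do not carry over. Pictures are saved under pics/ and viewed, at most 10 in all, crops included, and the job is handed in when it is done.

Besides the shell and the picture viewer there is one more tool, called after "Emit:" as name(argument=value, ...) on one line, values as JSON. drive_tool: Moves the arm, as the interface text tells. Its arguments: {"type":"object","properties":{"targets":{"type":"array","items":{"type":"array","items":{"type":"number"}}},"gripper":{"type":"number"},"force":{"type":"number"}},"required":["targets"]}

```bash
mkdir -p pics; ls
python3 - <<'E'
from rig import r
import cv2,numpy as np
s=r.get_state();print(s)
for n in("scene","top"):
    d=r.get_image(n);cv2.imwrite(f"pics/{n}0.png",np.array(d["pixels"]));print(n,d["fx"],d["fy"],d["cx"],d["cy"],np.round(d["world_from_camera"],3).tolist())
    print([k for k in d])
E
```

```text
pics
{'clock': 0.0, 'joints': array([ 1.03649725,  0.59206956,  0.04829163,  1.60986409, -0.03325191,
        0.94264654, -0.03366559]), 'qvel': array([-0.00029834, -0.00081946,  0.00023916,  0.00062513,  0.00034646,
       -0.0018649 , -0.00136128]), 'effort': array([-1.52568741e-04, -5.48692811e+01,  1.54644951e+00, -1.98126930e+01,
        9.44250642e-03,  8.76780425e-03,  1.13096596e-05]), 'tcp_pos': array([ 309.1612646 , -655.27784925,  403.56039383]), 'ee_rot': array([-3.13941415e+00,  1.56564919e-04,  4.40948205e-01]), 'ft_force': array([ 0.46060481, -0.19187969,  0.12089564]), 'ft_torque': array([-0.01431083, -0.00406791,  0.01591995]), 'grip_force': 0.0, 'width': 0.9989580261553551}
scene 424.4977798283803 424.4977798283803 321.14916311313374 207.20726822014564 [[-0.591, -0.59, 0.55, 1118.371], [0.806, -0.445, 0.39, 425.849], [0.015, 0.674, 0.739, 719.107], [0.0, 0.0, 0.0, 1.0]]
['pixels', 'fx', 'fy', 'cx', 'cy', 'world_from_camera']
top 456.8921355844583 456.8921355844583 317.6392262807411 193.51260156755455 [[0.009, 0.993, -0.121, 442.103], [-1.0, 0.011, 0.021, 16.608], [0.022, 0.121, 0.992, 933.312], [0.0, 0.0, 0.0, 1.0]]
['pixels', 'fx', 'fy', 'cx', 'cy', 'world_from_camera']
```

View pics/top0.png

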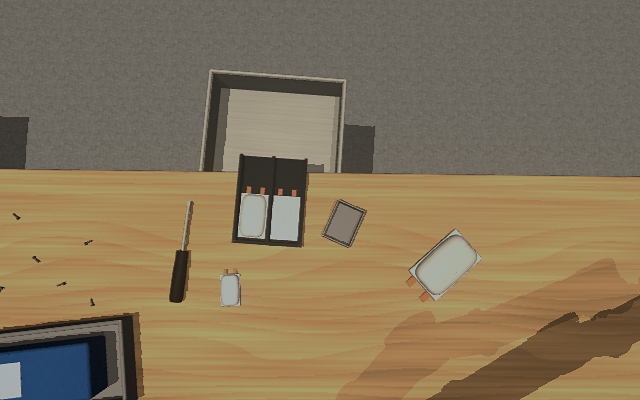

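View pics/scene0.png

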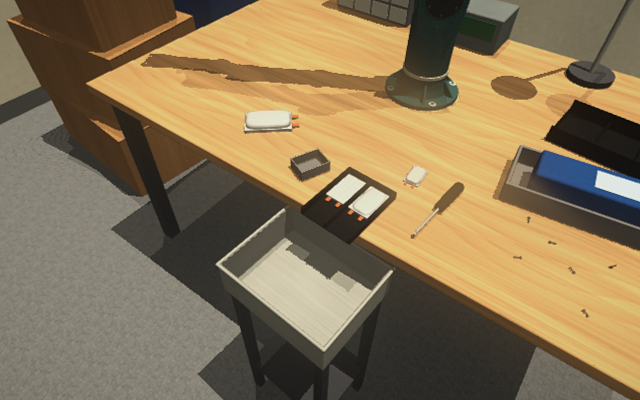

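The top view shows the tray at about (233–307, 155–246). The pillow-shaped cell is in the left-hand (+y) lane at (253,215) and the flat cell is at (286,218). The bin is above the tray, the screwdriver left at (182,250), the tub right at (344,222). The decoy pillows are at (230,290) and (445,265).

```bash
cat > h.py <<'E'
import cv2,numpy as np
from rig import r
def ray(d,uv,z):
    T=np.array(d["world_from_camera"]);u,v=uv
    k=T[:3,:3]@np.array([(u-d["cx"])/d["fx"],-(v-d["cy"])/d["fy"],-1]);o=T[:3,3]
    return o+k*(z-o[2])/k[2]
E
python3 - <<'E'
from h import *
for n,win in(("top",(225,150,315,252)),):
    d=r.get_image(n);im=np.array(d["pixels"]);x0,y0,x1,y1=win
    c=im[y0:y1,x0:x1]
    cv2.imwrite("pics/topcrop.png",cv2.resize(c,None,fx=5.5,fy=5.5,interpolation=cv2.INTER_NEAREST))
    g=cv2.cvtColor(c,cv2.COLOR_BGR2HSV)
    # cells: bright, low saturation
    m=((g[...,2]>120)&(g[...,1]<50)).astype(np.uint8); m[:30]=0
    for q in cv2.findContours(m,cv2.RETR_EXTERNAL,cv2.CHAIN_APPROX_NONE)[0]:
        if cv2.contourArea(q)>200:
            rc=cv2.minAreaRect(q);b=cv2.boxPoints(rc)+[x0,y0]
            print("cell",[np.round(ray(d,p,10)[:2],1).tolist() for p in b],np.round(ray(d,np.array(rc[0])+[x0,y0],8),1),rc[1:])
    t=((g[...,2]<60)).astype(np.uint8)
    t=cv2.morphologyEx(t|m,cv2.MORPH_CLOSE,np.ones((7,7)))
    q=max(cv2.findContours(t,cv2.RETR_EXTERNAL,cv2.CHAIN_APPROX_NONE)[0],key=cv2.contourArea)
    rc=cv2.minAreaRect(q);b=cv2.boxPoints(rc)+[x0,y0]
    P=np.array([ray(d,p,20) for p in b]);print("tray",P.round(1).tolist(),P.mean(0),[np.linalg.norm(P[i]-P[i-1]) for i in range(4)])
E
```

```text
cell [[462.0, 92.8], [551.1, 88.3], [547.8, 33.1], [458.6, 38.3]] [504.8  63.2   8. ] ((27.216373443603516, 44.17317199707031), 4.085616588592529)
cell [[466.7, 158.6], [555.4, 152.8], [550.7, 97.4], [462.0, 103.8]] [508.6 128.4   8. ] ((27.447233200073242, 44.03882598876953), 5.440331935882568)
tray [[455.0, 165.5, 20.0], [633.5, 157.2, 20.0], [624.5, 18.5, 20.0], [445.8, 30.0, 20.0]] [539.70726578  92.81375346  20.        ] [np.float64(135.75417429527158), np.float64(178.72873254187056), np.float64(139.01770834879184), np.float64(179.0386482708226)]
```

View pics/topcrop.png

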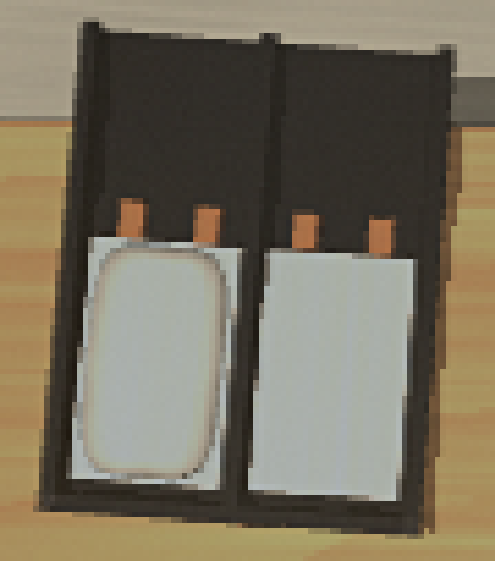

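The crop confirms it: the swollen cell fills the +y lane's rear at crop (155,360), with its tabs toward the open end. The tray centre is about (540,93) with yaw about -3.5°, and the cell centre is about (508.5,128.4). I'll shut the fingers, turn to the tray's yaw and travel high.

Emit:
drive_tool(targets=[[0,0,0,3],[0,0,0,6],[0,0,0,7],[0,0,0,7],[0,0,0,5],[0,0,0,0.8],[1,0,0,0],[2,-1,0,0],[2.5,-2,0,0],[2.5,-2.5,0,0],[2.5,-2.5,0,0],[2,-3,0,0],[0.6,-3,0,0],[0,-3,0,0],[0,-3,0,0],[0,-3,0,0],[0,-3,0,0],[0,-3,0,0],[0,-3,0,0],[0,-3,0,0]], gripper=-1, force=20)

```text
clock: 1.82
tcp_pos: [462.4, -312.7, 404.9]
ee_rot: [-3.141, -0.001, -0.059]
ft_force: [1.1, -0.1, -0.5]
width: 0.003
grip_force: 0.0
```

Emit:
drive_tool(targets=[[0,-3,0,0],[0,-3,0,0],[0,-3,0,0],[0,-3,0,0],[0,-3,0,0],[0,-3,0,0],[0,-3,0,0],[0,-3,0,0],[0,-3,0,0],[0,-3,0,0],[0,-3,0,0],[0,-3,0,0],[0,-2,0,0],[0,-1,0,0],[0,-0.4,0,0],[0,0,0,0],[0,0,0,0]])

```text
clock: 3.23
tcp_pos: [486.1, 77.6, 404.6]
ee_rot: [3.141, 0.0, -0.063]
ft_force: [1.0, -1.2, 0.8]
width: 0.001
grip_force: 0.0
```

Emit:
drive_tool(targets=[[0,-1,0,0],[0,-2,0,0],[0,-1.5,1,0],[0,-0.7,2,0],[0,0,2.5,0],[0,0,2.5,0],[0,0,2,0],[0,0,1.5,0],[0,0,0.5,0],[0,0,0,0],[0,0,0,0]])

```text
clock: 4.15
tcp_pos: [489.7, 130.4, 285.0]
ee_rot: [3.142, -0.0, -0.063]
ft_force: [0.7, -0.4, 0.5]
width: 0.0
grip_force: 0.0
```

Run:
```python
from h import *
s=r.get_state();print(s["tcp_pos"],s["ee_rot"])
d=r.get_image("wrist");cv2.imwrite("pics/w1.png",np.array(d["pixels"]));print(d["fx"],d["cx"],d["cy"],np.round(d["tool_from_camera"],3).tolist())
```

```text
[489.65471854 130.35797159 285.00790264] [ 3.14156268e+00 -4.07810228e-04 -6.28052528e-02]
309.70691628693146 316.363200248782 195.43336012337153 [[0.001, 0.953, 0.303, 75.977], [1.0, -0.001, 0.0, 0.495], [0.0, 0.303, -0.953, 30.588], [0.0, 0.0, 0.0, 1.0]]
```

View pics/w1.png

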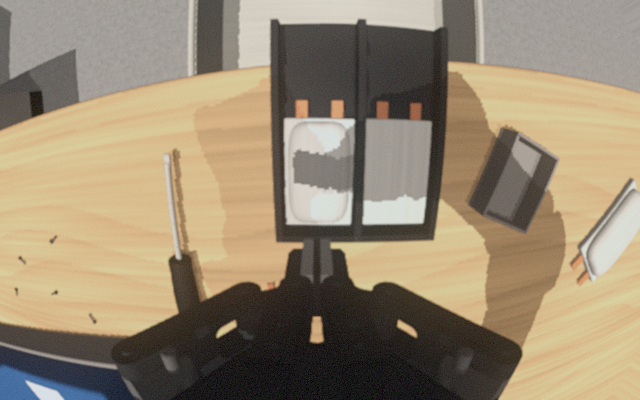

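The wrist view shows the swollen cell with slab corners (284,119), (355,118), (286,225), (353,226), and the shut fingertips at (318,240).

```bash
cat >> h.py <<'E'
from scipy.spatial.transform import Rotation as Ro
def wray(d,s,uv,z):
    a=np.array([uv[0]-d["cx"],uv[1]-d["cy"]]);q=np.linalg.norm(a);th=q/d["fx"]
    k=np.array([a[0]/q*np.sin(th),-a[1]/q*np.sin(th),-np.cos(th)])
    W=np.eye(4);W[:3,:3]=Ro.from_euler("xyz",s["ee_rot"]).as_matrix();W[:3,3]=s["tcp_pos"]
    T=W@np.array(d["tool_from_camera"]);k=T[:3,:3]@k;o=T[:3,3]
    return (o+k*(z-o[2])/k[2]).round(1)
E
python3 - <<'E'
from h import *
s=r.get_state();d=r.get_image("wrist")
for n,p,z in [("slab",(284,119),10),("",(355,118),10),("",(286,225),10),("",(353,226),10),("tray rear",(277,242),20),("",(435,240),20),("lip L",(272,20),20),("lip R",(446,28),20)]:print(n,wray(d,s,p,z))
E
```

```text
slab [552.8 151.8  10. ]
 [550.3  95.9  10. ]
 [463.2 158.   10. ]
 [458.7 100.4  10. ]
tray rear [452.2 165.9  20. ]
 [443.7  27.7  20. ]
lip L [631.  154.7  20. ]
lip R [623.2  19.6  20. ]
```

Emit:
drive_tool(targets=[[0,0.15,1,0],[0,0,2,0],[0,0,2,0],[0,0,2,0],[0,0,1,0],[0,0,0.5,0],[0,0,0.3,0],[0,0,0,0],[0,0,0,0],[0,0,0,0]])

```text
clock: 5.08
tcp_pos: [489.5, 129.3, 197.5]
ee_rot: [-3.141, -0.002, -0.062]
ft_force: [-0.2, -0.3, -0.6]
width: -0.002
grip_force: 0.0
```

Emit:
drive_tool(targets=[[0,0,0.05,0],[0,0,0.05,0],[0,0,0.05,0],[0,0,0.05,0],[0,0,0.05,0],[0,0,0,0],[0,0,0,0]])

```text
clock: 5.67
tcp_pos: [489.1, 129.1, 194.1]
ee_rot: [3.142, 0.0, -0.062]
ft_force: [0.1, 0.6, 0.6]
width: 0.002
grip_force: 0.0
```

Emit:
drive_tool(targets=[[0,0,0.05,0],[0,0,0.05,0],[0,0,0.05,0],[0,0,0,0]])

```text
clock: 6.0
tcp_pos: [489.2, 129.2, 192.6]
ee_rot: [3.142, 0.0, -0.062]
ft_force: [0.9, 0.2, -0.7]
width: -0.002
grip_force: 0.0
```

Emit:
drive_tool(targets=[[0,0,0.03,0],[0,0,0.03,0],[0,0,0,0]])

```text
clock: 6.25
tcp_pos: [489.1, 129.2, 192.0]
ee_rot: [3.142, 0.0, -0.062]
ft_force: [0.2, -0.9, 0.6]
width: -0.004
grip_force: 0.0
```

Force noise is about 1 N. I'll keep feeling downward.

Emit:
drive_tool(targets=[[0,0,0.03,0],[0,0,0.03,0],[0,0,0,0]])

```text
clock: 6.5
tcp_pos: [489.2, 129.2, 191.5]
ee_rot: [3.142, 0.0, -0.062]
ft_force: [-0.0, 0.2, -0.5]
width: 0.002
grip_force: 0.0
```

Emit:
drive_tool(targets=[[0,0,0.03,0],[0,0,0,0]])

```text
clock: 6.67
tcp_pos: [489.1, 129.2, 191.1]
ee_rot: [3.142, 0.0, -0.062]
ft_force: [-0.5, 0.3, 0.5]
width: -0.0
grip_force: 0.0
```

Emit:
drive_tool(targets=[[0,0,0.03,0],[0,0,0,0]])

```text
clock: 6.83
tcp_pos: [489.2, 129.2, 190.9]
ee_rot: [3.142, 0.0, -0.062]
ft_force: [-0.4, 0.5, -0.5]
width: 0.005
grip_force: 0.0
```

Emit:
drive_tool(targets=[[0,0,0.03,0],[0,0,0,0]])

```text
clock: 7.0
tcp_pos: [489.2, 129.2, 190.6]
ee_rot: [3.142, 0.0, -0.062]
ft_force: [-0.5, 0.1, 0.4]
width: 0.001
grip_force: 0.0
```

Emit:
drive_tool(targets=[[0,0,0.03,0],[0,0,0,0]])

```text
clock: 7.17
tcp_pos: [489.2, 129.2, 190.2]
ee_rot: [3.142, 0.0, -0.062]
ft_force: [-0.3, 0.5, 0.6]
width: -0.003
grip_force: 0.0
```

Emit:
drive_tool(targets=[[0,0,0.03,0],[0,0,0.03,0],[0,0,0,0]])

```text
clock: 7.42
tcp_pos: [489.2, 129.2, 189.6]
ee_rot: [3.142, 0.0, -0.062]
ft_force: [-0.0, 0.3, 0.3]
width: 0.002
grip_force: 0.0
```

Emit:
drive_tool(targets=[[0,0,0.02,0],[0,0,0,0]])

```text
clock: 7.58
tcp_pos: [489.2, 129.2, 189.4]
ee_rot: [3.142, 0.0, -0.062]
ft_force: [0.3, -1.4, 0.9]
width: 0.001
grip_force: 0.0
```

Emit:
drive_tool(targets=[[0,0,0.03,0],[0,0,0.03,0],[0,0,0,0]])

```text
clock: 7.83
tcp_pos: [489.2, 129.2, 188.8]
ee_rot: [3.142, 0.0, -0.062]
ft_force: [-0.2, 0.3, -0.4]
width: 0.003
grip_force: 0.0
```

Emit:
drive_tool(targets=[[0,0,0.02,0],[0,0,0,0]])

```text
clock: 8.0
tcp_pos: [489.2, 129.2, 188.7]
ee_rot: [3.142, 0.0, -0.062]
ft_force: [-1.0, -0.4, 0.6]
width: 0.0
grip_force: 0.0
```

Emit:
drive_tool(targets=[[0,0,0.03,0],[0,0,0.03,0],[0,0,0,0]])

```text
clock: 8.25
tcp_pos: [489.2, 129.2, 188.0]
ee_rot: [3.142, 0.0, -0.062]
ft_force: [-0.9, -0.1, 0.2]
width: 0.002
grip_force: 0.0
```

Emit:
drive_tool(targets=[[0,0,0.02,0],[0,0,0,0]])

```text
clock: 8.42
tcp_pos: [489.2, 129.2, 187.9]
ee_rot: [3.142, 0.0, -0.062]
ft_force: [-0.2, 0.4, -0.2]
width: -0.001
grip_force: 0.0
```

Emit:
drive_tool(targets=[[0,0,0.03,0],[0,0,0.03,0],[0,0,0,0]])

```text
clock: 8.67
tcp_pos: [489.2, 129.2, 187.4]
ee_rot: [-3.142, -0.0, -0.062]
ft_force: [0.8, -0.2, 1.4]
width: 0.001
grip_force: 0.8
```

Emit:
drive_tool(targets=[[0,0,0.02,0],[0,0,0,0]])

```text
clock: 8.83
tcp_pos: [489.2, 129.2, 187.2]
ee_rot: [-3.142, -0.0, -0.062]
ft_force: [-0.5, -1.3, 3.4]
width: 0.005
grip_force: 1.5
```

Contact is at about TCP z = 187.4. I'll press a little more.

Emit:
drive_tool(targets=[[0,0,0.02,0],[0,0,0,0]])

```text
clock: 9.0
tcp_pos: [489.2, 129.2, 187.1]
ee_rot: [-3.142, -0.0, -0.062]
ft_force: [-0.4, 0.1, 4.3]
width: 0.002
grip_force: 2.4
```

Emit:
drive_tool(targets=[[0,0,0.02,0],[0,0,0,0],[0,0,0,0]])

```text
clock: 9.25
tcp_pos: [489.2, 129.2, 187.0]
ee_rot: [-3.142, -0.0, -0.062]
ft_force: [-0.9, -0.1, 7.0]
width: 0.003
grip_force: 3.1
```

7 N pressed down. I'll slide a short way first and check the force.

Emit:
drive_tool(targets=[[0.05,0,0,0],[0.1,0,0,0],[0.15,0,0,0],[0.2,0,0,0],[0.2,0,0,0],[0.2,0,0,0]])

```text
clock: 9.75
tcp_pos: [496.4, 128.6, 186.8]
ee_rot: [3.14, 0.005, -0.061]
ft_force: [-4.7, 1.0, 8.7]
width: -0.002
grip_force: 4.4
```

Emit:
drive_tool(targets=[[0.2,0,0,0],[0.2,0,0,0],[0.2,0,0,0],[0.2,0,0,0],[0.2,0,0,0]])

```text
clock: 10.17
tcp_pos: [506.4, 128.0, 186.8]
ee_rot: [3.14, 0.005, -0.061]
ft_force: [-4.3, 0.7, 9.1]
width: -0.002
grip_force: 4.4
```

```bash
cat >> h.py <<'E'
def tabs():
    s=r.get_state();d=r.get_image("wrist");im=np.array(d["pixels"])
    g=cv2.cvtColor(im,cv2.COLOR_BGR2HSV);m=((g[...,0]<14)&(g[...,1]>120)&(g[...,2]>90)).astype(np.uint8)
    out=[]
    for q in cv2.findContours(m,cv2.RETR_EXTERNAL,cv2.CHAIN_APPROX_NONE)[0]:
        if 30<cv2.contourArea(q)<900:
            x,y,w,h=cv2.boundingRect(q);out.append((x,y,w,h,wray(d,s,(x+w/2,y+h),6).tolist()))
    print(s["tcp_pos"].round(1),s["ft_force"].round(1),*[o for o in out if o[1]<300],sep="\n")
    return im
E
python3 -c "
from h import *
tabs()"
```

```text
[506.4 128.  186.8]
[-4.3  0.7  9.1]
(458, 137, 18, 26, [547.0, 44.0, 6.0])
(409, 134, 19, 28, [548.5, 72.4, 6.0])
(280, 98, 20, 29, [569.1, 136.2, 6.0])
```

The swollen cell moves with the fingers, about 17 mm each. I'll continue the slide, easing the press slightly.

Emit:
drive_tool(targets=[[0.2,0,-0.01,0],[0.25,0,0,0],[0.25,0,0,0],[0.25,0,0,0],[0.25,0,0,0],[0.25,0,0,0],[0.25,0,0,0],[0.25,0,0,0],[0.25,0,0,0],[0.25,0,0,0]])

```text
clock: 11.05
tcp_pos: [531.0, 126.5, 186.9]
ee_rot: [3.141, 0.005, -0.061]
ft_force: [-4.6, -0.1, 8.5]
width: -0.001
grip_force: 4.0
```

Emit:
drive_tool(targets=[[0.25,0,0,0],[0.25,0,0,0],[0.25,0,0,0],[0.25,0,0,0],[0.25,0,0,0],[0.25,0,0,0]])

```text
clock: 11.55
tcp_pos: [546.1, 125.6, 186.9]
ee_rot: [3.141, 0.004, -0.061]
ft_force: [-3.5, 0.1, 7.4]
width: -0.002
grip_force: 4.0
```

Emit:
drive_tool(targets=[[0.25,0,0,0],[0.25,0,0,0],[0.25,0,0,0],[0.25,0,0,0],[0.25,0,0,0],[0.25,0,0,0]])

```text
clock: 12.05
tcp_pos: [561.1, 124.7, 186.9]
ee_rot: [3.141, 0.004, -0.061]
ft_force: [-4.3, -1.0, 7.7]
width: -0.0
grip_force: 3.9
```

Emit:
drive_tool(targets=[[0.25,0,0,0],[0.25,0,0,0],[0.25,0,0,0],[0.25,0,0,0],[0.25,0,0,0],[0.25,0,0,0],[0.25,0,0,0],[0.2,0,0,0],[0.1,0,0,0],[0.05,0,0,0]])

```text
clock: 12.88
tcp_pos: [582.3, 123.4, 186.9]
ee_rot: [3.141, 0.004, -0.062]
ft_force: [-3.4, 0.7, 7.4]
width: 0.003
grip_force: 3.8
```

Emit:
drive_tool(targets=[[0,0,-0.1,0],[0,0,-0.5,0],[0,0,-1,0],[0,0,-1.4,0],[0,0,-0.5,0],[0,0,0,0]])

```text
clock: 13.38
tcp_pos: [584.4, 123.4, 223.5]
ee_rot: [-3.141, -0.004, -0.062]
ft_force: [-0.1, -0.3, 0.2]
width: 0.002
grip_force: 0.0
```

```bash
python3 -c "
from h import *
cv2.imwrite('pics/w2.png',tabs())"
```

```text
[584.4 123.4 223.5]
[-0.1 -0.3  0.2]
(384, 246, 16, 18, [547.6, 71.7, 6.0])
(421, 244, 16, 19, [545.3, 43.5, 6.0])
(290, 117, 12, 10, [645.5, 131.7, 6.0])
```

View pics/w2.png

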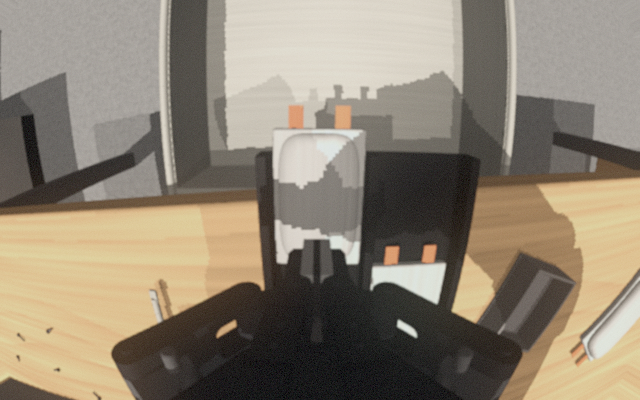

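The cell's front overhangs the lip (front edge at row 129) and its rear is at about x = 555 (row 262). The flat cell hasn't moved. Now I'll go behind the cell.

Emit:
drive_tool(targets=[[-1,0,0,0],[-2,0,0,0],[-2,0,0,0],[-1,0,0,0],[0,0,0,0],[0,0,1,0],[0,0,1.5,0],[0,0,1,0],[0,0,0.5,0],[0,0,0.2,0],[0,0,0,0],[0,0,0,0]])

```text
clock: 14.43
tcp_pos: [523.9, 127.0, 179.7]
ee_rot: [-3.142, -0.0, -0.062]
ft_force: [-0.6, -0.1, -0.6]
width: -0.0
grip_force: 0.0
```

Emit:
drive_tool(targets=[[0.2,0,0.05,0],[0.2,0,0,0],[0.2,0,0,0],[0.2,0,0,0],[0.2,0,0,0],[0.2,0,0,0],[0.2,0,0,0],[0.2,0,0,0],[0.2,0,0,0],[0.2,0,0,0],[0.2,0,0,0],[0.2,0,0,0],[0.2,0,0,0]])

```text
clock: 15.52
tcp_pos: [549.1, 125.4, 179.1]
ee_rot: [3.141, 0.002, -0.062]
ft_force: [-1.5, 0.4, 0.2]
width: -0.0
grip_force: 0.6
```

Emit:
drive_tool(targets=[[0.25,0,0,0],[0.25,0,0,0],[0.25,0,0,0],[0.25,0,0,0],[0.25,0,0,0],[0.25,0,0,0]])

```text
clock: 16.02
tcp_pos: [564.8, 124.5, 179.2]
ee_rot: [3.142, 0.0, -0.062]
ft_force: [-1.4, 0.3, -0.2]
width: 0.002
grip_force: 0.5
```

Emit:
drive_tool(targets=[[0.25,0,0,0],[0.25,0,0,0],[0.25,0,0,0],[0.25,0,0,0],[0.25,0,0,0],[0.25,0,0,0]])

```text
clock: 16.52
tcp_pos: [579.7, 123.6, 179.3]
ee_rot: [-3.142, 0.0, -0.062]
ft_force: [-1.4, -0.8, 0.4]
width: 0.003
grip_force: 0.6
```

Emit:
drive_tool(targets=[[0.25,0,0,0],[0.25,0,0,0],[0.25,0,0,0],[0.25,0,0,0],[0.25,0,0,0],[0.25,0,0,0]])

```text
clock: 17.02
tcp_pos: [595.0, 122.6, 179.3]
ee_rot: [-3.141, -0.001, -0.062]
ft_force: [-0.2, -0.3, 0.1]
width: -0.0
grip_force: 0.0
```

```bash
python3 -c "
from h import *
cv2.imwrite('pics/w3.png',tabs())"
```

```text
[595.  122.6 179.3]
[-0.2 -0.3  0.1]
(440, 291, 18, 21, [543.9, 41.8, 6.0])
(299, 149, 8, 11, [643.4, 125.5, 6.0])
```

View pics/w3.png

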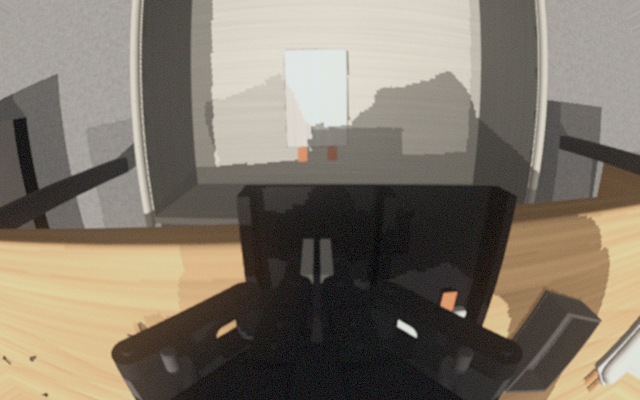

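The cell lies upside down in the bin at (317,100) and the lane is empty. I'll lift clear and check the top view.

Emit:
drive_tool(targets=[[0,0,-0.5,0],[0,0,-1.5,0],[0,0,-3,0],[0,0,-3,0],[0,0,-3,0],[0,0,-3,0],[0,0,-1.5,0],[0,0,-0.5,0],[0,0,0,0],[0,0,0,0],[0,0,0,0]])

```text
clock: 17.98
tcp_pos: [593.7, 122.5, 337.7]
ee_rot: [3.141, 0.003, -0.062]
ft_force: [-0.6, -0.5, 0.2]
width: -0.001
grip_force: 0.0
```

Run:
```python
from h import *
s=r.get_state();print(s["clock"],s["tcp_pos"],s["qvel"].round(3))
cv2.imwrite("pics/s2.png",np.array(r.get_image("scene")["pixels"]))
```

```text
17.9833 [593.68679564 122.53417602 337.746707  ] [ 0.001  0.008  0.    -0.    -0.002  0.001 -0.   ]
```

View pics/s2.png

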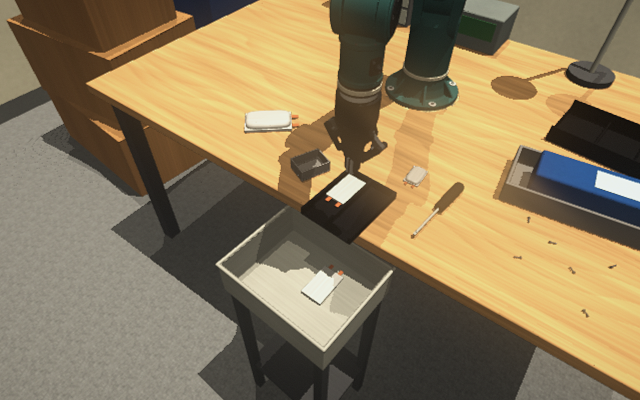

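The cell is in the bin at (323,286). The flat cell (346,188), tub and screwdriver are where they started, and the arm is clear.

```bash
python3 -c "
from rig import r
print(r.sign_off())"
```

```text
the job is handed in; nothing more can be done
None
```

The swollen cell slid down its lane and dropped into the scrap bin after about 18 s, with no force reading above about 9 N; the flat cell, screwdriver and tub look unmoved, and the job is handed in (no verdict came back).

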